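# Switch on the vise lamp with its pull knob

### The job

Switch on the lamp beside the vise so that the bent scale beam can be inspected: of the three switch boxes on the bench, take the one with the round-headed spring knob, pull the knob straight up to the end of its travel, keep it there for a moment, then let it go back down and leave it at rest. Do not work the T-handled pull knob or the square push button on the other two boxes.

Things in the scene. Friction and masses are not known exactly. Their poses are not given: they have to be found in the camera images.
- lamp_grip (a point): Centre of the lamp knob's head, moving with it: a round black upright cylinder 36 mm across, 20 mm high, on a steel stem 12 mm across; grip it from above in any direction. At rest the point is 87 mm above the bench, 9 mm above the head's underside, 11 mm below its top. Fixed grey box below: 80 x 80 mm, 50 mm high, with a collar 26 mm across and 6 mm high, so 22 mm of stem is bare.
- lamp_knob (a joint): How far the lamp knob is pulled straight up, in m: 0 at rest, 0.020 at its upper stop. A spring draws it down with about 3.5 N at rest and 8.5 N at the stop. The switch goes on when the knob is kept for a moment near the stop (0.014 or more); let go, it returns to 0 by itself.
- demag_knob (a joint): The other pull knob, on a like box: a black T-handle, bar 62 x 14 mm and 16 mm high, centre 87 mm above the bench. Metres pulled up, 0 at rest, 0.020 at its stop; same spring. Not to be worked. The three boxes stand in a row across the bench in any order, at least 180 mm apart centre to centre; loose parts under 70 mm high lie around them.
- stop_button (a joint): A push button: a flat square black plate 52 x 52 mm and 8 mm thick, its top 71 mm above the bench, on the third like box. Metres pressed down, 0 at rest, 0.006 fully pressed. Not to be worked.
Mind the look-alikes: they are no part of the job. What is shaped like the part that bears stop_button but green or orange is not meant. What is shaped like the part that bears demag_knob but turquoise is not meant.

How it is judged:
On the way:
1. the round lamp knob is pulled up at least 14 mm of its 20 mm and kept there for 0.2 s (value of joint lamp_knob above 0.014 m), for 0.2 s.
At the end, for the whole second after the job is handed in: The round lamp knob is back down at rest (within 3 mm of its rest position, not moving), and the T-handled knob and the push button are at rest (within 3 mm) (value of joint each of lamp_knob, demag_knob, stop_button below 0.003 m and velocity of joint lamp_knob between -0.01 and 0.01 m/s); the robot touches nothing.
It fails at once if the T-handled knob is pulled up more than 6 mm (value of joint demag_knob above 0.006 m).
It fails at once if the push button is pressed more than 4 mm (value of joint stop_button above 0.004 m).
It also fails if it takes over 32 s, if anything falls off the work surface, if the arm or the gripper's body presses on something with over 40 N, if the wrist force passes 120 N, or if a joint passes its speed limit or range.

### The arm

A 7-joint arm with a two-finger parallel gripper is mounted at the origin on the work surface. World frame = base frame: x ahead of the robot, y to its left, z up, the work surface at z = 0. Lengths are in m, angles in rad, forces in N, time in s.
With the tool pointing down it reaches from about 0.425 to 0.95 m from the base axis. Payload 16.7 kg.
Tool frame: the origin (TCP) lies midway between the tips of the shut fingers; the grasp point (between the pads) lies bot.tcp_to_grasp behind it (bot.tcp_to_grasp is the distance from the TCP to the grasp point, in m); z points along the fingers, y is the line along which they close (so a half turn about z gives the same grasp; the last joint's range is limited). The gripper opens to 94 mm and grips with 3 to 60 N. Pads are 16 mm wide; open, the fingers measure 119 mm over their backs; the gripper's body (75 mm by 177 mm) begins 78 mm behind the grasp point.
Start: joints at [-1.373, 0.426, 0.074, 1.606, -0.034, 1.111, -0.067], TCP at [0.229, 0.635, 0.205] pointing down, gripper open.
Joint ranges: [-2.85, 2.85], [-0.5, 2.14], [-1.23, 1.37], [0.21, 2.46], [-1.02, 4.16], [0.16, 2.05], [-2.73, 2.73]. Speed limits (rad/s): [1.89, 1.89, 2.39, 2.39, 3.01, 3.01, 3.01].

### API

Orientations are given as a 3x3 rotation matrix whose columns are the frame's x, y, z axes.
In Python, from plant import bot gives the robot as it stands.
- The arm moves only by the shell command python3 -m creep 'ROWS' [FORCE]. ROWS is JSON, a list of rows, each a list of 7 numbers: the turn, a rotation vector about the tool's x, y, z as a fraction of full scale, then the shift along the tool's x, y, z as a fraction of full scale, then the gripper command: -1 is fully open, 1 is shut, values between are in proportion. A call has 1 to 10 rows; each row shifts and turns the commanded pose from where the row before left it, along the tool's axes as they then stand; what a row does not reach is not made up. Full scale, the value 1, is 0.05 m for a shift and 360 degrees for a turn. A row lasts 1/8 s, in which the tool goes at most 62.5 mm and 10.7 degrees, less where a joint would pass 70% of its speed; a pose out of reach is approached as far as the arm can. A call with a number of a shift or a turn outside -1 to 1 is refused whole. A call with a gripper value outside its range is refused whole. The fingers move at their own pace and stop on an object; FORCE is the grip in N (left out, the last holds). Time passes only in rows, so rows that do not move let the fingers close. It gives the time, the measured TCP pose, the force, the opening and the grip force at its end, in the units of the state.
- bot.get_obs(): the state, without advancing time (a new reading comes with each control period).
- bot.capture(name): name is "scene" or "top" or "wrist"; returns a dict with "color" (420x560x3 uint8, red, green, blue), "fovy" (degrees; the focal length in pixels is half the picture's height over the tangent of half this angle, whatever the lens; pixels are square), "cx", "cy" (the principal point, pixels), "pose" (4x4, takes a point from camera to world coordinates). Camera axes: x right, y down, z forward; pixel columns grow to the right and rows downward; lengths in m; the calibration is good to about 2 mm. A picture is of the moment at which its call begins. There is no depth.
- bot.finish_job(): hands the job in; it is judged then, once.
The state is a dict: "time": time; "joint_pos": joint angles; "dq": joint speeds; "effort": joint torques, N m; "tcp_pos": TCP position; "tcp_rot": TCP orientation; "force": force on the tool from outside, world axes, zero at the start; "torque": the same for the moment, N m; "width": opening from 0.0 (shut) to 1.0 (fully open); "grasp_force": force on a finger pad.
Only numpy, scipy, OpenCV 4.12 (cv2) and the standard library are available. Lean on these libraries where they do the work, as an engineer would, in place of code of your own. Each camera call takes 0.05 s, during which the arm holds its last target. There are 200 camera calls.

## Working session

There is one attempt and no reset: what is moved stays moved. The work goes in short steps, Python scripts to look and compute and a shell command to move; the robot and the scene stay as the last step left them, time stands still between calls to the robot, and variables do not carry over. Pictures are saved under pics/ and viewed, at most 10 in all, crops included, and the job is handed in when it is done.

```bash
mkdir -p pics; python3 - <<'E'
from plant import bot
import cv2,numpy as np
o=bot.get_obs();print(o['time'],o['tcp_pos'],np.round(o['tcp_rot'],3).tolist(),o['width'],bot.tcp_to_grasp)
ims=[]
for n in ("scene","top"):
    c=bot.capture(n);cv2.imwrite(f"pics/{n}0.png",c["color"][:,:,::-1]);print(n,c["fovy"],c["cx"],c["cy"],np.round(c["pose"],3).tolist())
E
```

```text
0.0 [0.22931157 0.63440052 0.20480368] [[-0.94, 0.34, -0.0], [0.34, 0.94, -0.001], [-0.0, -0.001, -1.0]] 0.9998523509937397 0.0188
scene 55.655115044653996 285.6703138926381 208.44708600103186 [[-0.609, 0.643, -0.464, 1.002], [0.793, 0.505, -0.341, 0.461], [0.015, -0.576, -0.818, 0.911], [0.0, 0.0, 0.0, 1.0]]
top 51.77953323610622 275.5352461060518 212.41592421036407 [[-0.021, -0.994, 0.111, 0.416], [-0.999, 0.023, 0.022, 0.074], [-0.025, -0.111, -0.994, 1.026], [0.0, 0.0, 0.0, 1.0]]
```

View pics/top0.png

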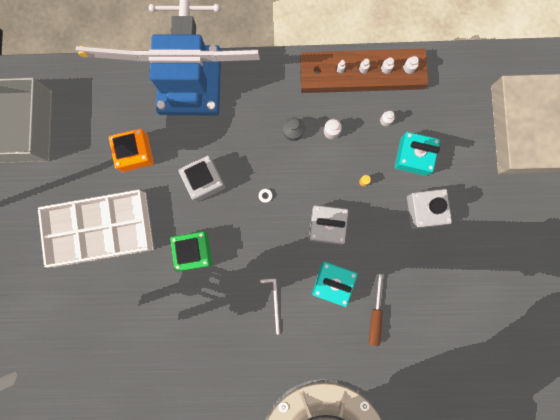

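View pics/scene0.png

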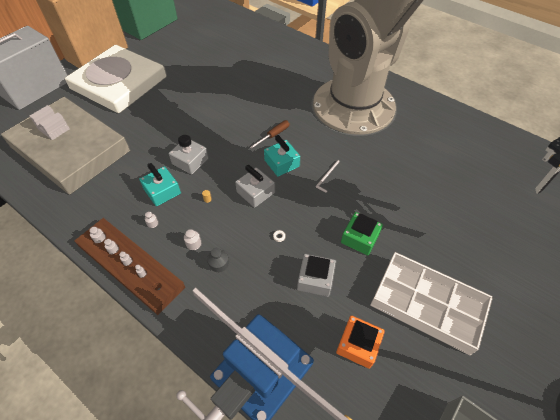

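Top view: the three grey boxes carry the round black head at (438,206), the T-handle at (331,223) and the square plate at (200,176). Look-alikes: turquoise T-handles at (425,147) and (338,285), green and orange plates at (187,250) and (126,146), and a loose black weight at (292,128). I choose the round head at (438,206), seen at (185,142) in the scene view.

```bash
cat > h.py <<'E'
import cv2,numpy as np
def ray(c,u,v,z):
    f=c["color"].shape[0]/2/np.tan(np.radians(c["fovy"]/2));P=c["pose"]
    d=P[:3,:3]@np.array([(u-c["cx"])/f,(v-c["cy"])/f,1]);o=P[:3,3]
    return o+d*(z-o[2])/d[2]
def blob(c,x0,y0,x1,y1,t=45):
    g=c["color"][y0:y1,x0:x1].max(2);m=(g<t).astype(np.uint8)
    n,l,s,ce=cv2.connectedComponentsWithStats(m)
    return [(s[i].tolist(),(ce[i]+[x0,y0]).round(1).tolist()) for i in range(1,n) if s[i][4]>60]
E
python3 - <<'E'
from plant import bot
from h import *
c=bot.capture("top")
for b in blob(c,408,190,455,228,30): print(b,ray(c,*b[1],.095))
s=bot.capture("scene")
for b in blob(s,165,128,210,172,30): print(b,ray(s,*b[1],.09))
for n,u,v,z in (("T",331,223,.095),("sq",200,176,.071),("tq1",425,147,.095),("box",431,208,.05)): print(n,ray(c,u,v,z))
a=cv2.resize(c["color"][170:245,390:490],(533,400),interpolation=2);b=cv2.resize(s["color"][120:195,135:185+50],(533,400),interpolation=2)
cv2.imwrite("pics/crop.png",np.hstack([a[:,:400],b[:,:400]])[:,:,::-1])
E
```

```text
T [ 0.49477984 -0.02408514  0.095     ]
sq [0.60972174 0.26380986 0.071     ]
tq1 [ 0.65651443 -0.234518    0.095     ]
box [ 0.52730019 -0.25457285  0.05      ]
```

View pics/crop.png

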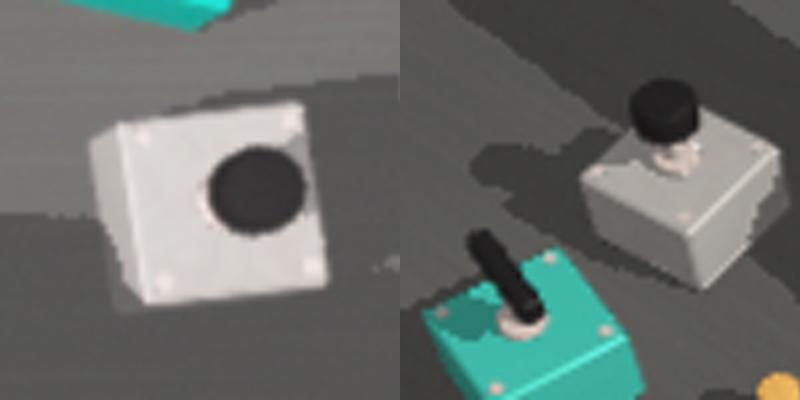

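```bash
python3 - <<'E'
from plant import bot
from h import *
c=bot.capture("top");s=bot.capture("scene")
print(ray(c,438.2,205.6,.096),ray(s,184.5,138.6,.098))
o=bot.get_obs();R=o["tcp_rot"];p=o["tcp_pos"]
for w in ([.44,.28,.205],[.52,-.262,.205]):
    w=np.array(w);print((R.T@(w-p)/.05).round(2));p=w
E
```

```text
[ 0.52689278 -0.25472223  0.096     ] [ 0.5256595  -0.25181465  0.098     ]
[-6.37 -5.24  0.01]
[-5.19 -9.65  0.  ]
```

The close crop confirms a round head on a bare stem over a grey box, at about (0.526, -0.253). The turquoise neighbour next to it carries a T-handle. Now I'll travel above the bench.

```bash
python3 -m creep '[[0,0,0,-0.64,-0.52,0,-1],[0,0,0,-0.64,-0.52,0,-1],[0,0,0,-0.64,-0.52,0,-1],[0,0,0,-0.64,-0.52,0,-1],[0,0,0,-0.64,-0.52,0,-1],[0,0,0,-0.64,-0.52,0,-1],[0,0,0,-0.64,-0.52,0,-1],[0,0,0,-0.64,-0.52,0,-1],[0,0,0,-0.64,-0.52,0,-1],[0,0,0,-0.64,-0.52,0,-1]]' 30
python3 - <<'E'
from plant import bot
import numpy as np
o=bot.get_obs();R=o["tcp_rot"];print(o["tcp_pos"],o["joint_pos"],R.round(3).tolist(),(R.T@(np.array([.526,-.2535,.20])-o["tcp_pos"])/.05).round(2))
E
```

```text
time: 1.55
tcp_pos: [0.4426, 0.2803, 0.2056]
tcp_rot: [[-0.94, 0.34, 0.0], [0.34, 0.94, 0.0], [-0.0, 0.0, -1.0]]
force: [1.0, 0.1, -0.7]
width: 1.002
grasp_force: 0.0
[0.44257253 0.2802721  0.20562466] [-0.90736055  0.17813679  0.24944979  1.95411581 -0.05166255  1.01502905
  0.58945388] [[-0.94, 0.34, 0.0], [0.34, 0.94, 0.0], [-0.0, 0.0, -1.0]] [-5.2  -9.47  0.11]
```

```bash
python3 -m creep '[[0,0,0,-0.4,-0.8,0,-1],[0,0,0,-0.4,-0.8,0,-1],[0,0,0,-0.4,-0.8,0,-1],[0,0,0,-0.4,-0.8,0,-1],[0,0,0,-0.4,-0.8,0,-1],[0,0,0,-0.4,-0.8,0,-1],[0,0,0,-0.4,-0.8,0,-1],[0,0,0,-0.4,-0.8,0,-1],[0,0,0,-0.4,-0.8,0,-1],[0,0,0,-0.4,-0.8,0,-1]]'
python3 -m creep '[[0,0,0,-0.6,-0.75,0,-1],[0,0,0,-0.6,-0.7,0,-1],[0,0,0,0,0,0,-1],[0,0,0,0,0,0,-1]]'
python3 - <<'E'
from plant import bot
from h import *
c=bot.capture("wrist");cv2.imwrite("pics/w1.png",c["color"][:,:,::-1])
o=bot.get_obs();R=o["tcp_rot"];print(o["tcp_pos"],R.round(3).tolist(),(R.T@(np.array([.526,-.2535,.0682])-o["tcp_pos"])/.05).round(3))
f=210/np.tan(np.radians(c["fovy"]/2));P=c["pose"];q=P[:3,:3].T@(np.array([.526,-.2535,.098])-P[:3,3]);print(f*q[:2]/q[2]+[c["cx"],c["cy"]],f/q[2])
for b in blob(c,0,0,560,420,40):print(b,ray(c,*b[1],.098))
E
```

```text
time: 2.8
tcp_pos: [0.4942, -0.1641, 0.2057]
tcp_rot: [[-0.941, 0.34, 0.001], [0.34, 0.941, 0.0], [-0.0, 0.0, -1.0]]
force: [0.6, -0.1, -0.1]
width: 0.999
grasp_force: 0.0
time: 3.3
tcp_pos: [0.5256, -0.2509, 0.2052]
tcp_rot: [[-0.94, 0.34, -0.001], [0.34, 0.94, 0.0], [0.001, 0.0, -1.0]]
force: [-0.2, 0.4, -0.1]
width: 1.003
grasp_force: 0.0
[ 0.52570338 -0.25031016  0.20534433] [[-0.941, 0.339, -0.0], [0.339, 0.941, 0.001], [0.001, 0.0, -1.0]] [-0.029 -0.059  2.743]
[280.94259245 210.74308808] 1065.7557759634585
([476, 89, 73, 16, 262], [501.9, 96.7]) [ 0.49567614 -0.03939679  0.098     ]
([263, 194, 23, 33, 96], [269.5, 205.5]) [ 0.51763325 -0.26184111  0.098     ]
([362, 240, 45, 58, 1018], [381.0, 274.6]) [ 0.62029226 -0.18280967  0.098     ]
([452, 268, 66, 102, 1986], [483.8, 335.5]) [ 0.72210296 -0.10124599  0.098     ]
([75, 370, 40, 9, 177], [94.0, 375.0]) [ 0.62787815 -0.50338135  0.098     ]
```

View pics/w1.png

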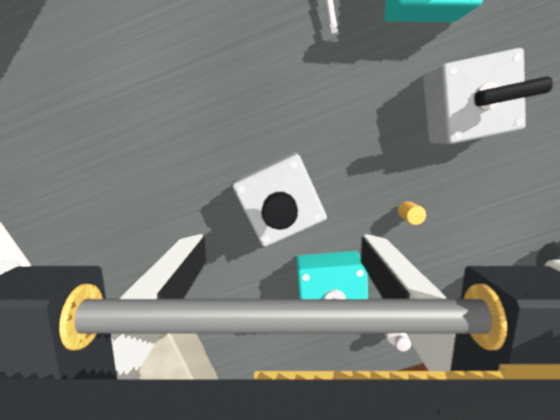

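The wrist view shows the round head at (279,210), against a predicted (281,211), so the position agrees to about 2 mm. It lies midway between the open fingers. I'll correct slightly and descend.

```bash
python3 -m creep '[[0,0,0,-0.03,-0.08,0.2,-1],[0,0,0,0,0,0.4,-1],[0,0,0,0,0,0.4,-1],[0,0,0,0,0,0.4,-1],[0,0,0,0,0,0.4,-1],[0,0,0,0,0,0.4,-1],[0,0,0,0,0,0.3,-1],[0,0,0,0,0,0.24,-1],[0,0,0,0,0,0,-1],[0,0,0,0,0,0,-1]]'
python3 -m creep '[[0,0,0,0,0,0,1],[0,0,0,0,0,0,1],[0,0,0,0,0,0,1],[0,0,0,0,0,0,1],[0,0,0,0,0,0,1],[0,0,0,0,0,0,1]]' 40
```

```text
time: 4.6
tcp_pos: [0.5262, -0.2558, 0.0689]
tcp_rot: [[-0.94, 0.34, 0.001], [0.34, 0.94, -0.0], [-0.001, -0.0, -1.0]]
force: [1.0, 0.0, 0.2]
width: 0.999
grasp_force: 0.0
time: 5.35
tcp_pos: [0.5259, -0.2555, 0.0685]
tcp_rot: [[-0.94, 0.34, -0.0], [0.34, 0.94, -0.0], [0.0, -0.0, -1.0]]
force: [1.3, 3.0, 0.6]
width: 0.397
grasp_force: 2.2
```

```bash
python3 -m creep '[[0,0,0,0,0,0,1],[0,0,0,0,0,0,1],[0,0,0,0,0,0,1],[0,0,0,0,0,0,1]]' 40
python3 -m creep '[[0,0,0,0,0,-0.1,1],[0,0,0,0,0,-0.1,1],[0,0,0,0,0,-0.1,1],[0,0,0,0,0,-0.06,1],[0,0,0,0,0,0,1],[0,0,0,0,0,0,1],[0,0,0,0,0,0,1],[0,0,0,0,0,0,1]]'
```

```text
time: 5.85
tcp_pos: [0.5262, -0.2548, 0.0685]
tcp_rot: [[-0.941, 0.339, 0.0], [0.339, 0.941, 0.001], [0.0, 0.001, -1.0]]
force: [1.8, 6.5, 1.9]
width: 0.37
grasp_force: 40.0
time: 6.85
tcp_pos: [0.5261, -0.2548, 0.086]
tcp_rot: [[-0.941, 0.339, -0.0], [0.339, 0.941, 0.001], [0.0, 0.0, -1.0]]
force: [4.9, 3.8, -7.7]
width: 0.369
grasp_force: 40.0
```

Held at about 17.5 mm with a 7.7 N spring pull. I'll go on to the stop and hold.

```bash
python3 -m creep '[[0,0,0,0,0,-0.04,1],[0,0,0,0,0,-0.02,1],[0,0,0,0,0,0,1],[0,0,0,0,0,0,1],[0,0,0,0,0,0,1],[0,0,0,0,0,0,1]]'
python3 - <<'E'
from plant import bot
from h import *
a=bot.capture("scene")["color"];b=bot.capture("wrist")["color"]
cv2.imwrite("pics/hold.png",np.hstack([cv2.resize(a[80:240,100:300],(400,320)),cv2.resize(b,(400,320))])[:,:,::-1])
E
```

```text
time: 7.6
tcp_pos: [0.5261, -0.2547, 0.0887]
tcp_rot: [[-0.941, 0.339, -0.0], [0.339, 0.941, 0.0], [0.001, 0.0, -1.0]]
force: [6.3, 3.6, -14.6]
width: 0.372
grasp_force: 40.0
```

View pics/hold.png

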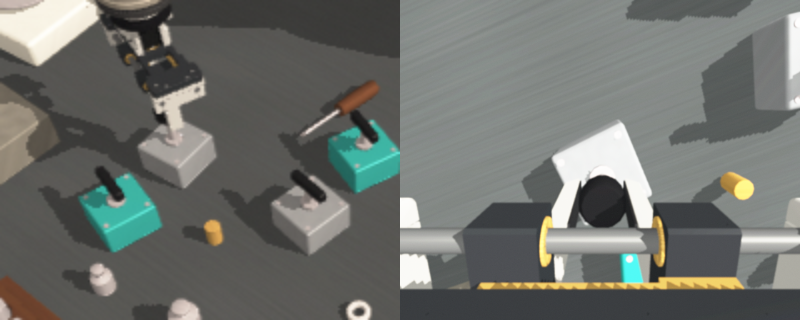

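The fingers hold the round head, at (602,202) in the right half of the picture. It is at the stop: 20 mm up, with the force risen to 14.6 N. Now I'll lower it, open and retreat.

```bash
python3 -m creep '[[0,0,0,0,0,0.1,1],[0,0,0,0,0,0.1,1],[0,0,0,0,0,0.1,1],[0,0,0,0,0,0.1,1],[0,0,0,0,0,0,1],[0,0,0,0,0,0,-1],[0,0,0,0,0,0,-1],[0,0,0,0,0,0,-1],[0,0,0,0,0,0,-1],[0,0,0,0,0,0,-1]]'
python3 -m creep '[[0,0,0,0,0,0,-1],[0,0,0,0,0,0,-1],[0,0,0,0,0,0,-1],[0,0,0,0,0,0,-1]]'
```

```text
time: 8.95
tcp_pos: [0.5259, -0.2556, 0.0695]
tcp_rot: [[-0.94, 0.34, -0.0], [0.34, 0.94, -0.0], [0.0, -0.0, -1.0]]
force: [0.2, -0.4, -0.7]
width: 0.869
grasp_force: 0.0
time: 9.45
tcp_pos: [0.5259, -0.2556, 0.0695]
tcp_rot: [[-0.94, 0.34, 0.0], [0.34, 0.94, -0.0], [-0.0, -0.0, -1.0]]
force: [-0.7, 0.3, -0.4]
width: 1.001
grasp_force: 0.0
```

```bash
python3 -m creep '[[0,0,0,0,0,-0.3,-1],[0,0,0,0,0,-0.4,-1],[0,0,0,0,0,-0.4,-1],[0,0,0,0,0,-0.4,-1],[0,0,0,0,0,-0.4,-1],[0,0,0,0,0,-0.4,-1],[0,0,0,0,0,-0.4,-1],[0,0,0,0,0,0,-1],[0,0,0,0,0,0,-1],[0,0,0,0,0,0,-1]]'
python3 - <<'E'
from plant import bot
from h import *
a=bot.capture("scene")["color"];b=bot.capture("wrist")["color"]
cv2.imwrite("pics/end.png",np.hstack([cv2.resize(a[80:240,100:300],(400,320)),cv2.resize(b,(400,320))])[:,:,::-1])
E
```

```text
time: 10.7
tcp_pos: [0.5256, -0.2553, 0.2039]
tcp_rot: [[-0.94, 0.34, -0.001], [0.34, 0.94, 0.0], [0.001, -0.0, -1.0]]
force: [0.5, 0.1, 0.1]
width: 0.998
grasp_force: 0.0
```

View pics/end.png

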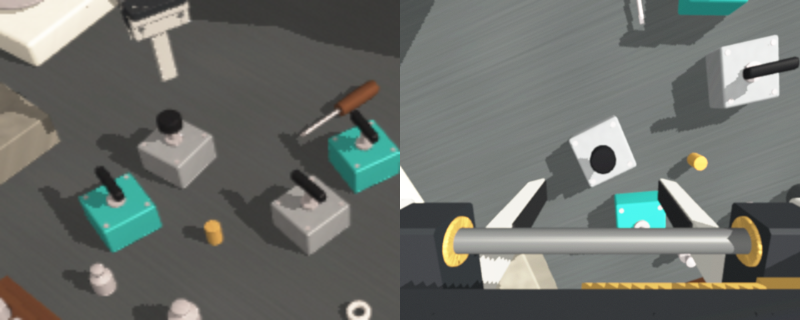

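The round knob is back at rest, at (170,122) in the left half, and the gripper is clear of everything.

```bash
python3 -c "
from plant import bot
print(bot.finish_job())"
```

```text
the job is handed in; nothing more can be done
None
```

I pulled the round lamp knob up to its stop, held it there for over 0.2 s, then lowered and released it, and handed the job in at about 11 s; the last picture shows it back at rest with the gripper clear, and I never worked the T-handle or the push button.

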